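# Scan the square code and put the reader back

### The arm

A 7-joint arm with a two-finger parallel gripper is mounted at the origin on a cart in front of the work surface, level with it; the furniture and walls round the work are solid. World frame = base frame: x ahead of the robot, y to its left, z up, the work surface at z = 0. Lengths are in mm, angles in rad, forces in N, time in s.
With the tool pointing down it reaches from about 400 to 750 mm from the base axis. Payload 19.5 kg.
Tool frame: the origin (TCP) lies at the very end of the fingers, on their centre line; the grasp point (between the pads) lies 19 mm behind it; z points along the fingers, y is the line along which they close (so a half turn about z gives the same grasp; the last joint's range is limited). The gripper opens to 85 mm and grips with 20 to 120 N. Pads are 22 mm wide; open, the fingers measure 114 mm over their backs; the gripper's body (76 mm by 85 mm) begins 54 mm behind the grasp point. The pads swing forward as they close: fully open they stand 13 mm farther back than shut.
Start: joints at [-1.21, 0.707, -0.028, 1.485, 0.022, 0.951, -0.075], TCP at [225.383, 528.959, 231.268] pointing down, gripper open.
Joint ranges: [-2.71, 2.71], [-0.32, 2.16], [-1.57, 1.52], [0, 2.45], [-1.46, 4.6], [0, 2.02], [-2.83, 2.83]. Speed limits (rad/s): [1.89, 1.89, 2.57, 2.57, 3.01, 3.01, 3.01].

### API

Orientations are given as a rotation vector (axis times angle).
In Python, from rig import r, viewer, job gives the robot as it stands (r), with the cameras (viewer) and the job (job).
- The arm moves only by the shell command python3 jog.py, which reads ROWS from standard input. ROWS is 1 to 12 rows, one to a line, with the numbers parted by spaces; each row has 5 numbers: dx, dy, dz in shares of the most that a row can go, 1 being 50 mm, then a turn about the tool's z in fractions of the full range, 1 being 4 rad, then the finger opening in mm; each row shifts and turns the commanded pose from where the row before left it, along the tool's axes as they then stand; what a row does not reach is not made up. A row lasts 1/10 s, in which the tool goes at most 50 mm and 0.15 rad, less where a joint would pass 70% of its speed; a pose out of reach is approached as far as the arm can. The fingers move at their own pace and stop on an object; the grip force is fixed at half the most. Time passes only in rows, so rows that do not move let the fingers close. It prints the time, the measured TCP pose, the force, the opening and the grip force at its end. No shift or turn number may pass 1 either way. Input that does not fit is refused with a message, and nothing moves.
- r.get_obs(): the state, without advancing time (a new reading comes with each control period).
- viewer.capture(name): name is "side" or "top" or "wrist"; returns a dict with "color" (480x640x3 uint8, red, green, blue), "K" (3x3 intrinsics, pixels), "k1" (the pictures are not rectified: a ray, as slopes to the right and down, at radius r is drawn at 1 + k1 r^2 times it, then the intrinsics apply), "eye" and "attitude" of the camera in the world. Camera axes: x right, y up, looking along -z (the intrinsics and any distortion apply to the point x, -y, -z); pixel columns grow to the right and rows downward; lengths in mm; the calibration is good to about 2 mm. A picture is of the moment at which its call begins. There is no depth.
- job.job_done(): hands the job in; it is judged then, once.
The state is a dict: "t": time; "qpos": joint angles; "joint_vel": joint speeds; "joint_efforts": joint torques, N m; "position": TCP position; "eef_rot": TCP orientation; "wrist_force": force on the tool from outside, world axes, zero at the start; "wrist_torque": the same for the moment, N m; "gripper_width": finger opening in mm; "grip_force": force on a finger pad.
Only numpy, scipy, OpenCV 4.12 (cv2) and the standard library are available. Lean on these libraries where they do the work, as an engineer would, in place of code of your own. Each camera call takes 0.05 s, during which the arm holds its last target. There are 200 camera calls.

### The job

Take the hand-held code reader out of its cradle and read the card with the square code: point the reader's window squarely at the middle of that code from about 100 mm away and hold it steady there for two seconds. Do not read the bar-strip card, and touch neither card nor its stand. Then put the reader back in its cradle the way it lay; set it down rather than dropping it.

Things in the scene. Friction and masses are not known exactly. Their poses are not given: they have to be found in the camera images.
- lever_press: obstacle, not part of the job: a fixed cream arbor press on the bench, left of the cards; keep the whole arm clear of it. Origin on the bench near the front of its foot (a foot 320 x 180 mm). Its head, 350 to 480 mm up, comes forward to 90 mm on the robot's side of the origin, 110 mm wide; its lever leans towards the robot above, 600 to 1000 mm up, to 250 mm from the origin
- reader: hand-held code reader, 0.18 kg, lying upright in the cradle. Origin on its underside; x forward, z up. Grey handle 36 mm wide (y), 34 mm high, x = -92 to +38 mm; wider black head, 39 mm high, slanted nose to x = +103 mm, lip 6 mm below the underside. Balances near x = -2 mm. Grip it across the handle from above, between the saddles (x = -58 to +3 mm)
- reader_window (a point): centre of the reader's window, in its slanted nose: 91.5 mm forward of the reader's origin and 8 mm above its underside. Its z axis is the viewing direction, fixed 40 degrees below the reader's own +x; its y axis is the reader's y
- reader_focus (a point): the point 100 mm out from the window along the viewing direction: where the code's centre should be when reading
- cradle: fixed black cradle, foot 116 x 74 x 6 mm centred at x = -27 mm, origin on its underside, on the bench. Two U saddles, 20 mm long, at x = -70 and +15 mm of its frame: floors 30 mm above the bench, 41 mm between the cheeks, which flare outwards up to 57 mm above the bench. The reader rests in them, its origin 30 mm straight above the cradle's origin, its x along the cradle's x
- square_holder: fixed stand of the square-code card: 70 x 80 x 10 mm steel foot with a 14 mm post and a card plate tilting on a stiff hinge 95 mm up, overall about 130 mm high. Origin on the bench straight below the hinge. Its own -x is the side it faces
- square_code (a point): centre of the face of the card to be read: white, 58 x 58 mm, in a 66 mm aluminium plate, with a square 43 mm code of small black cells. Its z axis is the face normal, out of the face (towards the stand's front and 25 to 55 degrees upwards, different each time); its y axis is level, along the card's width; its x axis runs up the card
- strip_holder: fixed stand of the bar-strip card (not to be read); the two stands may change places: 70 x 80 x 10 mm steel foot with a 14 mm post and a card plate tilting on a stiff hinge 95 mm up, overall about 130 mm high. Origin on the bench straight below the hinge. Its own -x is the side it faces
- strip_code (a point): centre of the face of the other card: white, 84 mm wide x 36 mm, with one row of black upright bars 22 mm tall. Its z axis is the face normal, out of the face (towards the stand's front and 25 to 55 degrees upwards, different each time); its y axis is level, along the card's width; its x axis runs up the card

How it is judged:
By the outcome, as a careful person would: the job done as asked, in the order asked, and still so for the second after the job is handed in, with the robot touching nothing.
It also fails if it takes over 53 s, if anything falls off the work surface, if the arm or the gripper's body presses on something with over 40 N, if the wrist force passes 120 N, or if a joint passes its speed limit or range.

## Working session

There is one attempt and no reset: what is moved stays moved. The work goes in short steps, Python scripts to look and compute and a shell command to move; the robot and the scene stay as the last step left them, time stands still between calls to the robot, and variables do not carry over. Pictures are saved under pics/ and viewed, at most 10 in all, crops included, and the job is handed in when it is done.

```bash
ls; mkdir -p pics; python3 - <<'E'
from rig import r, viewer, job
import cv2,pickle
o=r.get_obs();print(o)
d={}
for n in("side","top","wrist"):
    c=viewer.capture(n);d[n]=c;cv2.imwrite(f"pics/{n}0.png",c["color"][:,:,::-1]);print(n,c["K"],c["k1"],c["eye"],c["attitude"])
pickle.dump(d,open("cap0.pkl","wb"))
E
```

```text
jog.py
pics
rig.py
{'t': 0.0, 'qpos': array([-1.20968317,  0.70708253, -0.02761648,  1.48499692,  0.02199609,
        0.95088195, -0.07548879]), 'joint_vel': array([ 0.00084316,  0.00084087,  0.00049172,  0.00162006, -0.00032487,
        0.00049162, -0.00010291]), 'joint_efforts': array([-6.18214199e-05, -8.83213449e+01,  1.23457152e+00, -2.36151123e+01,
        1.69107481e-02,  6.85533989e-03, -1.09845564e-05]), 'position': array([225.30338968, 528.74088766, 230.83970612]), 'eef_rot': array([-6.28418335e-01, -3.07791188e+00,  1.65015314e-03]), 'wrist_force': array([ 0.0168039 ,  0.99596532, -0.48747742]), 'wrist_torque': array([ 0.05286542, -0.0122049 ,  0.01048299]), 'grip_force': 0.0, 'gripper_width': 85.30013280191955}
side [[523.41304179   0.         314.7261223 ]
 [  0.         523.41304179 242.85417513]
 [  0.           0.           1.        ]] -0.06124653053439308 [ 263.47505719 -814.75666354  693.75202229] [ 0.89638398 -0.17932769 -0.34597955]
top [[550.65230177   0.         318.33979726]
 [  0.         550.65230177 240.77357393]
 [  0.           0.           1.        ]] -0.11634831888295752 [ 482.60652502 -117.48293397 1109.70837252] [ 0.06482407 -0.05460726 -1.55023062]
wrist [[385.17379197   0.         320.99935797]
 [  0.         385.17379197 236.73479742]
 [  0.           0.           1.        ]] -0.036886533903192034 [153.61802156 559.11867098 373.28157963] [-0.27344318 -0.18070485  1.15942564]
```

View pics/top0.png

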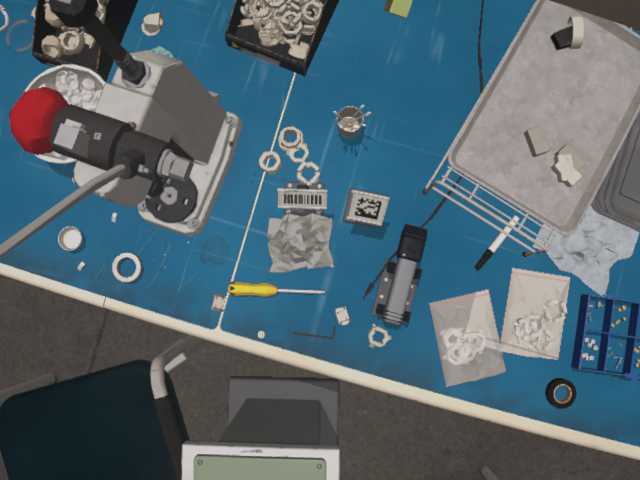

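View pics/side0.png

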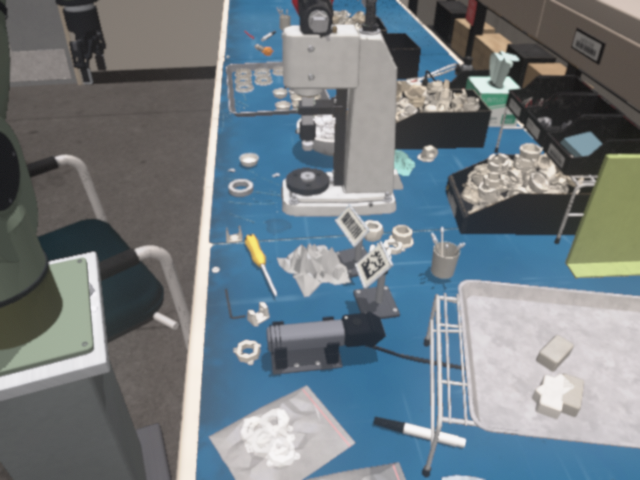

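```bash
python3 - <<'E'
import cv2,pickle,numpy as np
d=pickle.load(open("cap0.pkl","rb"))
def crop(n,x0,y0,x1,y1,s):
    im=cv2.resize(d[n]["color"][y0:y1,x0:x1,::-1],None,fx=s,fy=s,interpolation=cv2.INTER_CUBIC)
    for x in range(x0,x1,10): cv2.line(im,((x-x0)*s,0),((x-x0)*s,4 if x%50 else 12),(0,255,255),1); 
    for y in range(y0,y1,10): cv2.line(im,(0,(y-y0)*s),(4 if y%50 else 12,(y-y0)*s),(0,255,255),1)
    return im
a=crop("top",340,180,435,330,4);b=crop("side",262,205,402,380,3)
c=np.zeros((600,800,3),np.uint8);c[:600,:380]=a;c[:b.shape[0],380:380+b.shape[1]]=b
cv2.imwrite("pics/c1.png",c)
E
```

```text
(no output)
```

View pics/c1.png

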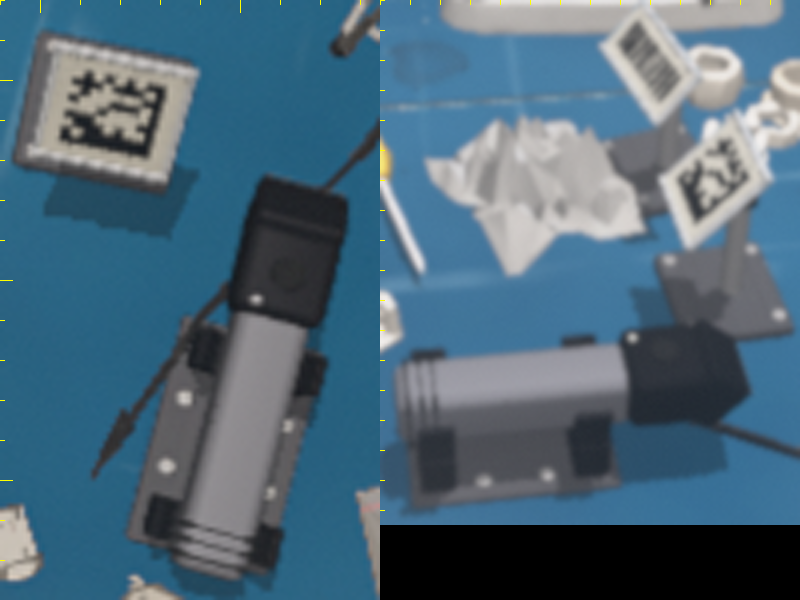

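```bash
cat > h.py <<'E'
import numpy as np
from scipy.spatial.transform import Rotation as R
from scipy.optimize import least_squares
def proj(c,P):
    p=(np.atleast_2d(P)-c["eye"])@R.from_rotvec(c["attitude"]).as_matrix()
    s=np.c_[p[:,0],-p[:,1]]/-p[:,2:]
    s=s*(1+c["k1"]*(s**2).sum(1,keepdims=True))
    return s*[c["K"][0,0],c["K"][1,1]]+c["K"][:2,2]
# local->world for level object
def lev(x,y,yaw,L,z=0):
    return R.from_euler("z",yaw).apply(L)+[x,y,z]
# card: centre p, yaw of stand (front = -x), elevation e of normal; axes x up card, y, z normal
def cardR(yaw,e):
    n=np.array([-np.cos(e)*np.cos(yaw),-np.cos(e)*np.sin(yaw),np.sin(e)])
    y=np.array([np.sin(yaw),-np.cos(yaw),0]); x=np.cross(y,n)
    return np.c_[x,y,n]
def card(v,L): return L@cardR(v[3],v[4]).T+v[:3]
def fitcard(obs,x0):
    f=lambda v:np.concatenate([(proj(c,card(v,L))-uv).ravel() for c,L,uv in obs])
    return least_squares(f,x0)
E
python3 - <<'E'
from h import *
import pickle
d=pickle.load(open("cap0.pkl","rb"));T,S=d["top"],d["side"]
t=lambda a:np.array(a)/4+[340,180]
s=lambda a:(np.array(a)-[380,0])/3+[262,205]
# cradle
foot=np.array([[31,37,6],[31,-37,6],[-85,-37,6],[-85,37,6]])
uvf=t([[180,318],[325,355],[275,572],[127,538]])
han=np.array([[38,17,50],[38,-17,50]]);han=np.array([[38,17,58],[38,-17,58],[-92,17,58],[-92,-17,58.]])
uvh=t([[232,310],[307,325],[172,560],[240,575]])
L2=np.array([[31,-37,0],[-85,-37,0.]]);uv2=s([[620,487],[412,507]])
f=lambda v:np.concatenate([(proj(T,lev(*v,foot))-uvf).ravel(),(proj(T,lev(*v,han))-uvh).ravel(),(proj(S,lev(*v,L2))-uv2).ravel()])
o=least_squares(f,[480,-230,-.2]);print("cradle",o.x,np.round(o.fun.reshape(-1,2),1).tolist())
q=21.5*np.array([[1,1,0],[1,-1,0],[-1,-1,0],[-1,1,0.]])
ut=t([[73,70],[166,84],[154,159],[60,141]])
us=s([[678,181],[697,225],[750,172],[730,132]])
for roll in range(4):
  u=np.roll(us,roll,0)
  for e in(.4,.8):
    o=fitcard([(T,q,ut),(S,q,u)],[550,-200,110,0,e]);print(roll,o.cost,o.x,np.round(o.fun.reshape(-1,2),1).tolist())
E
```

```text
cradle [ 4.95592309e+02 -2.73505384e+02 -2.32937950e-01] [[0.4, -1.3], [-0.3, -1.3], [-1.7, 0.7], [-0.5, -0.0], [1.5, -1.4], [-0.1, -0.7], [-0.0, 2.2], [0.2, 2.9], [0.8, -0.5], [0.3, 0.5]]
0 356.4417224385287 [ 6.21820387e+02 -2.01364823e+02  1.00270485e+02 -3.29387408e+00
  1.40841197e-01] [[-1.8, 8.7], [-2.6, 9.1], [2.3, -9.5], [2.4, -9.0], [8.7, 0.1], [9.8, 1.0], [-9.2, 0.6], [-10.1, -1.5]]
0 356.4417224177415 [ 6.21820385e+02 -2.01364824e+02  1.00270485e+02 -3.29387522e+00
  1.40839706e-01] [[-1.8, 8.7], [-2.6, 9.1], [2.3, -9.5], [2.4, -9.0], [8.7, 0.1], [9.8, 1.0], [-9.2, 0.6], [-10.1, -1.5]]
1 307.7703261708318 [ 621.90140297 -201.25436481  100.1261009     2.46008239   -3.240114  ] [[2.7, 0.6], [-2.3, 12.3], [-3.1, -1.9], [2.9, -12.0], [-0.9, -1.3], [11.1, -2.7], [0.5, 0.9], [-11.8, 3.4]]
1 307.7703261788309 [ 621.90140573 -201.25437005  100.12609984    2.46007938   -3.24011188] [[2.7, 0.6], [-2.3, 12.3], [-3.1, -1.9], [2.9, -12.0], [-0.9, -1.3], [11.1, -2.7], [0.5, 0.9], [-11.8, 3.4]]
2 1105.565041619873 [ 6.22167908e+02 -2.00810472e+02  9.86159058e+01 -1.13290175e-01
 -2.38088375e+00] [[23.1, 3.1], [-23.5, -3.6], [-23.5, -4.2], [22.6, 3.3], [0.7, 1.9], [-1.4, 0.1], [-0.9, -0.2], [0.8, 0.6]]
2 1105.565043880192 [ 6.22167903e+02 -2.00810476e+02  9.86159025e+01 -1.13266746e-01
 -2.38087585e+00] [[23.1, 3.1], [-23.5, -3.6], [-23.5, -4.2], [22.7, 3.3], [0.7, 1.9], [-1.4, 0.1], [-0.9, -0.2], [0.8, 0.6]]
3 563.805397166914 [ 622.16264704 -200.91843312  100.2528686    -2.94270412    0.63711532] [[-3.4, 7.1], [-4.2, -0.4], [3.3, -8.2], [3.6, 0.4], [2.9, -17.6], [0.2, 13.3], [-3.0, 16.8], [-0.8, -13.0]]
3 563.8053972889617 [ 622.16264462 -200.91843322  100.25285785   -2.94269836    0.63711312] [[-3.4, 7.1], [-4.2, -0.4], [3.3, -8.2], [3.6, 0.4], [2.9, -17.6], [0.2, 13.3], [-3.0, 16.8], [-0.8, -13.0]]
```

```bash
sed -i 's/y=np.array(\[np.sin(yaw),-np.cos(yaw),0\])/y=np.array([-np.sin(yaw),np.cos(yaw),0])/' h.py
python3 - <<'E'
from h import *
import pickle
d=pickle.load(open("cap0.pkl","rb"));T,S=d["top"],d["side"]
t=lambda a:np.array(a)/4+[340,180]
s=lambda a:(np.array(a)-[380,0])/3+[262,205]
q=21.5*np.array([[1,1,0],[1,-1,0],[-1,-1,0],[-1,1,0.]])
ut=t([[73,70],[166,84],[154,159],[60,141]])
us=s([[730,132],[750,172],[697,225],[678,181]])
o=fitcard([(T,q,ut),(S,q,us)],[620,-200,100,-.1,.7]);print(o.cost,o.x,np.round(o.fun.reshape(-1,2),1).tolist())
from rig import r, viewer, job
o=r.get_obs();print(R.from_rotvec(o["eef_rot"]).as_matrix().round(3))
Rt=R.from_rotvec(o["eef_rot"]);c=d["wrist"];print("cam in tool",Rt.inv().apply(c["eye"]-o["position"]),(Rt.inv()*R.from_rotvec(c["attitude"])).as_matrix().round(3))
E
```

```text
3.323953398833104 [ 6.21626999e+02 -2.01364423e+02  1.00628731e+02 -1.47284632e-01
  7.48257129e-01] [[0.5, -0.2], [0.5, 0.2], [-0.8, -0.8], [0.1, -0.1], [-1.0, -0.5], [0.3, 1.4], [0.4, -0.0], [-0.6, -0.9]]
[[-0.92   0.392 -0.   ]
 [ 0.392  0.92  -0.001]
 [-0.    -0.001 -1.   ]]
cam in tool [  77.84655625   -0.32876877 -142.3315682 ] [[ 0.001  0.952  0.305]
 [ 1.    -0.001 -0.001]
 [-0.001  0.305 -0.952]]
```

```bash
python3 - <<'E'
from h import *
import pickle,cv2
d=pickle.load(open("cap0.pkl","rb"));T,S=d["top"],d["side"]
def onz(c,uv,z):
    return least_squares(lambda p:(proj(c,[p[0],p[1],z])-uv).ravel(),[500,100]).x.round(0)
for uv,z in [((190,234),15),((240,118),15),((143,228),15)]: print("top",uv,onz(T,uv,z))
for uv,z in [((283,213),0),((395,213),0)]: print("side",uv,onz(S,uv,z))
# candidate points of lever in both views
o=r=least_squares(lambda p:np.r_[(proj(T,p)-[36,122]).ravel(),(proj(S,p)-[317,2]).ravel()],[400,200,700]);print("ball",o.x,o.fun)
a=cv2.resize(T["color"][40:270,0:250,::-1],None,fx=2,fy=2);b=cv2.resize(S["color"][0:220,260:410,::-1],None,fx=2,fy=2)
c=np.zeros((470,800,3),np.uint8);c[:460,:500]=a;c[:440,500:]=b;cv2.imwrite("pics/p.png",c)
E
```

```text
top (190, 234) [575. 149.]
top (240, 118) [815.  56.]
top (143, 228) [585. 246.]
side (283, 213) [569. 143.]
side (395, 213) [814.  50.]
ball [687.69649193 261.88969114 427.92660236] [ 0.93141663 -2.40178399 -4.05578781  0.31603951]
```

View pics/p.png

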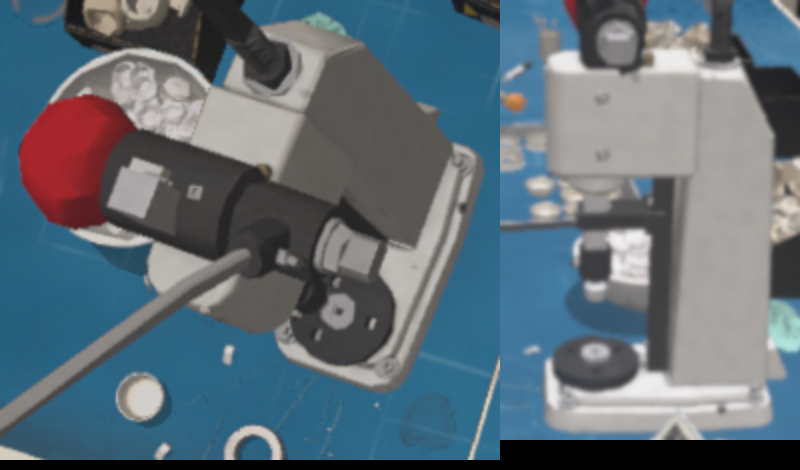

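Careful with the scale: shifts go in shares of 50 mm and turns go in shares of 4 rad. That gives: -43 mm is -0.86, -42 mm is -0.84.

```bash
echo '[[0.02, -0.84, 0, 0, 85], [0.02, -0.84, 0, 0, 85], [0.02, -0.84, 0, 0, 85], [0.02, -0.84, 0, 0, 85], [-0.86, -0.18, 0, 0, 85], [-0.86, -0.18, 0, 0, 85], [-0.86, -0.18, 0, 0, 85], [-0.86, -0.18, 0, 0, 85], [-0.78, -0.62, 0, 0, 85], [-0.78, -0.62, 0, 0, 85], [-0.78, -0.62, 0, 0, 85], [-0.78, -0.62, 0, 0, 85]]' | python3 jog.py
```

```text
refused: ROWS must be rows one to a line, with the numbers parted by spaces. Nothing was moved.
```

The error is about the shape of the input: rows one to a line, with the numbers parted by spaces. Fixing that and sending the same move.

```bash
echo '0.02 -0.84 0 0 85
0.02 -0.84 0 0 85
0.02 -0.84 0 0 85
0.02 -0.84 0 0 85
-0.86 -0.18 0 0 85
-0.86 -0.18 0 0 85
-0.86 -0.18 0 0 85
-0.86 -0.18 0 0 85
-0.78 -0.62 0 0 85
-0.78 -0.62 0 0 85
-0.78 -0.62 0 0 85
-0.78 -0.62 0 0 85' | python3 jog.py
```

```text
t: 1.35
position: [395.3, 98.5, 231.3]
eef_rot: [-0.628, -3.078, 0.0]
wrist_force: [1.9, 0.4, 0.4]
gripper_width: 85.1
grip_force: 0.0
```

Scaled: -31 mm is -0.62, -30 mm is -0.6, -0.085 rad / 4 = -0.0213.

```bash
echo '-0.44 -0.6 0 0 85
-0.44 -0.6 0 0 85
-0.44 -0.6 0 0 85
-0.46 -0.62 0 0 85
-0.46 -0.62 0 0 85
-0.46 -0.62 0 0 85
-0.46 -0.62 0 0 85
-0.44 -0.6 0 0 85
-0.44 -0.6 0 0 85
-0.44 -0.62 0 0 85
0 0 0 -0.0213 85
0 0 0 -0.0213 85' | python3 jog.py && python3 - <<'E'
from rig import r, viewer, job
import cv2,pickle
o=r.get_obs();c=viewer.capture("wrist");pickle.dump((o,c),open("cap1.pkl","wb"))
cv2.imwrite("pics/w1.png",c["color"][:,:,::-1]);print(o["position"],o["eef_rot"],o["qpos"])
E
```

```text
t: 2.55
position: [481.0, -268.8, 230.8]
eef_rot: [-0.362, -3.12, -0.0]
wrist_force: [-0.5, 1.5, 0.0]
gripper_width: 84.9
grip_force: 0.0
[ 480.99633683 -268.79802589  230.82120124] [-3.62068895e-01 -3.11993658e+00 -1.59303251e-04] [ 0.57080872  0.67547303 -0.22663236  1.5703972   0.17809068  0.916764
  1.62330987]
```

View pics/w1.png

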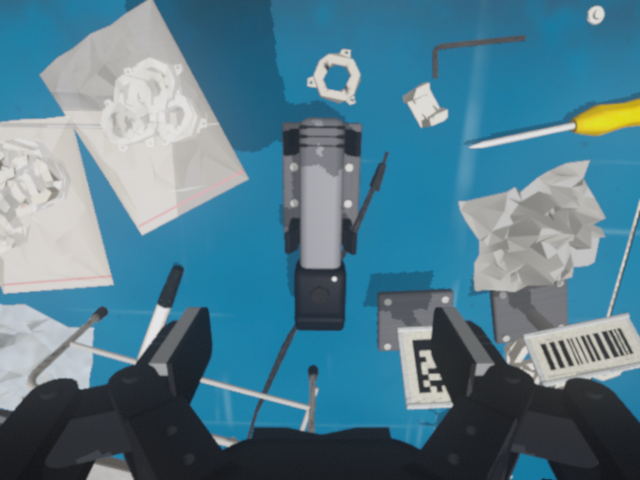

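```bash
python3 - <<'E'
from h import *
import pickle,cv2
o,c=pickle.load(open("cap1.pkl","rb"))
v=[495.6,-273.5,-.233]
F=np.array([[31,37,6],[31,-37,6],[-85,-37,6],[-85,37,6],[38,18,48],[38,-18,48],[-92,18,48],[-92,-18,48],[103,0,40],[-14,0,64]])
print(proj(c,lev(*v,F)).round(1).tolist())
print("tcp",proj(c,o["position"]))
im=c["color"][100:400,270:480,::-1].copy()
im=cv2.resize(im,None,fx=2,fy=2,interpolation=cv2.INTER_CUBIC)
for p in proj(c,lev(*v,F)): cv2.circle(im,tuple(int(x) for x in (p-[270,100])*2),2,(0,0,255),-1)
q=21.5*np.array([[1,1,0],[1,-1,0],[-1,-1,0],[-1,1,0.]])
for p in proj(c,card([621.6,-201.4,100.6,-.147,.748],q)): cv2.circle(im,tuple(int(x) for x in (p-[270,100])*2),2,(0,0,255),-1)
cv2.imwrite("pics/w1c.png",im)
E
```

```text
[[356.4, 243.3], [282.8, 243.1], [279.6, 123.4], [360.2, 123.6], [339.3, 265.4], [299.7, 265.3], [342.1, 115.8], [297.5, 115.6], [319.4, 323.9], [319.5, 214.2]]
tcp [[321.36296628 311.09394731]]
```

View pics/w1c.png

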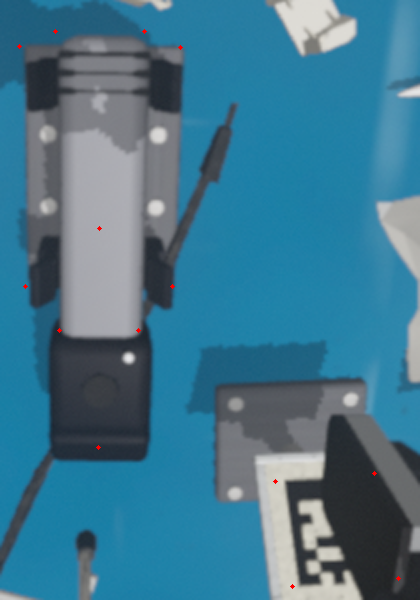

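Scaled: 40 mm is 0.8, -2.5 mm is -0.05.

```bash
echo '-0.05 0.01 0.6 0 85
0 0 0.8 0 85
0 0 0.8 0 85
0 0 0.7 0 85
0 0 0.5 0 85
0 0 0.36 0 85
0 0 0.18 0 85
0 0 0.08 0 85
0 0 0.03 0 85
0 0 0 0 85' | python3 jog.py
```

```text
t: 3.6
position: [484.1, -268.2, 29.4]
eef_rot: [0.365, 3.12, -0.001]
wrist_force: [0.3, 0.2, -0.1]
gripper_width: 84.9
grip_force: 0.0
```

```bash
echo '0 0 0 0 60
0 0 0 0 50
0 0 0 0 44
0 0 0 0 40
0 0 0 0 36
0 0 0 0 32
0 0 0 0 30
0 0 0 0 30
0 0 0 0 30
0 0 0 0 30
0 0 0 0 30' | python3 jog.py
```

```text
t: 4.7
position: [483.8, -268.4, 29.2]
eef_rot: [0.365, 3.12, -0.001]
wrist_force: [-1.2, -0.8, 7.8]
gripper_width: 35.0
grip_force: 60.7
```

Scaled: -25 mm is -0.5, -20 mm is -0.4.

```bash
echo '0 0 -0.04 0 30
0 0 -0.1 0 30
0 0 -0.2 0 30
0 0 -0.4 0 30
0 0 -0.5 0 30
0 0 -0.5 0 30
0 0 -0.4 0 30
0 0 -0.24 0 30
0 0 -0.12 0 30
0 0 -0.04 0 30
0 0 0 0 30' | python3 jog.py && python3 - <<'E'
from rig import r, viewer, job
import cv2,pickle,numpy as np
o=r.get_obs();d={n:viewer.capture(n) for n in("top","side","wrist")};pickle.dump((o,d),open("cap2.pkl","wb"))
print(o["position"],o["eef_rot"],o["gripper_width"])
def crop(c,x0,y0,x1,y1,s):return cv2.resize(c["color"][y0:y1,x0:x1,::-1],None,fx=s,fy=s,interpolation=cv2.INTER_CUBIC)
a=crop(d["side"],240,190,440,390,2);b=crop(d["wrist"],240,180,500,480,2)
z=np.zeros((600,800,3),np.uint8)
b=crop(d["wrist"],290,190,490,480,2);z[:400,:400]=a;z[:580,400:]=b;cv2.imwrite("pics/l.png",z)
E
```

```text
t: 5.8
position: [483.6, -268.0, 155.4]
eef_rot: [-0.365, -3.12, -0.0]
wrist_force: [-0.0, 0.2, -2.5]
gripper_width: 35.2
grip_force: 60.1
[ 483.63283098 -267.96834361  155.40914351] [-3.64812902e-01 -3.11965418e+00 -2.30655365e-04] 35.20227127486345
```

View pics/l.png

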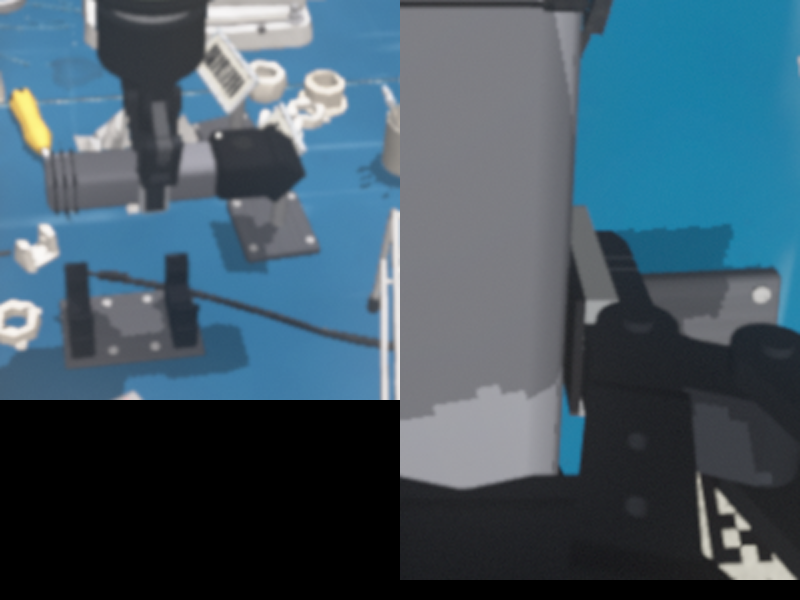

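```bash
python3 - <<'E'
from h import *
import pickle,cv2
d0=pickle.load(open("cap0.pkl","rb"));T,S=d0["top"],d0["side"]
o,d=pickle.load(open("cap2.pkl","rb"))
t=lambda a:np.array(a)/4+[340,180]
s2=lambda a:np.array(a)/2+[240,190]
foot=np.array([[31,37,6],[31,-37,6],[-85,-37,6],[-85,37,6.]])
uvf=t([[180,318],[325,355],[275,572],[127,538]])
side=np.array([[31,-37,0],[-85,-37,0],[-85,37,6.]]);uvs=s2([[204,352],[70,367],[62,298]])
tj=np.array([[38,18,50],[38,-18,50.]]);uvj=t([[231,308],[307,325]])
f=lambda v:np.concatenate([(proj(T,lev(*v,foot))-uvf).ravel(),(proj(T,lev(*v,tj))-uvj).ravel(),(proj(S,lev(*v,side))-uvs).ravel()])
p=least_squares(f,[495,-273,-.23]);print("cradle",p.x,p.fun.reshape(-1,2).round(1).tolist())
# reader in hand, side view
a=2*np.arctan2(o["eef_rot"][0],-o["eef_rot"][1]);a=-abs(a);print("tool yaw",a)
for off in(11,14,17):
    P=lev(o["position"][0]+off*np.cos(a),o["position"][1]+off*np.sin(a),a,np.array([[-92,-10,17],[-92,-18,10],[38,-18,30],[103,-22,12],[103,22,12]]),156.2)
    print(off,((proj(S,P)-[240,190])*2).round(0).tolist())
E
```

```text
cradle [ 4.95643291e+02 -2.73748835e+02 -2.23039839e-01] [[0.3, -1.1], [-0.3, -1.6], [-1.1, 0.6], [-0.0, 0.2], [0.6, -0.8], [-0.4, -0.6], [1.1, 0.8], [-1.7, 1.5], [-1.8, -0.4]]
tool yaw -0.2328229053300957
11 [[41.0, 189.0], [42.0, 203.0], [218.0, 167.0], [303.0, 181.0], [288.0, 144.0]]
14 [[45.0, 189.0], [46.0, 203.0], [222.0, 167.0], [307.0, 181.0], [292.0, 144.0]]
17 [[49.0, 188.0], [50.0, 203.0], [226.0, 167.0], [310.0, 181.0], [296.0, 143.0]]
```

Scaled: 16 mm is 0.32, 12 mm is 0.24, -0.036 rad / 4 = -0.009.

```bash
echo '0.08 0.12 -0.014 0 30
0.18 0.24 0 0 30
0.24 0.32 0 0 30
0.24 0.32 0 0 30
0.24 0.32 0 0 30
0.16 0.22 0 0 30
0.084 0.128 0 0 30
0 0 0 -0.0075 30
0 0 0 -0.009 30
0 0 0 -0.005 30
0 0 0 0 30' | python3 jog.py && python3 - <<'E'
from rig import r, viewer, job
import cv2,pickle,numpy as np
o=r.get_obs();d={n:viewer.capture(n) for n in("top","side")};pickle.dump((o,d),open("cap3.pkl","wb"))
print(o["position"],o["eef_rot"],o["gripper_width"])
def crop(c,x0,y0,x1,y1,s):return cv2.resize(c["color"][y0:y1,x0:x1,::-1],None,fx=s,fy=s,interpolation=cv2.INTER_CUBIC)
a=crop(d["side"],250,180,410,340,3)[:,:];b=crop(d["top"],330,150,440,300,4)[:600,:]
z=np.zeros((600,800,3),np.uint8)
z[:480,:320*1]=a[:, :320][:480] if False else cv2.resize(a,(320,320))[:320].repeat(1,0)[:480] if False else z[:480,:320]
A=crop(d["side"],265,180,385,330,3);z[:450,:360]=A;z[:600,360:800]=b
cv2.imwrite("pics/r.png",z)
E
```

```text
t: 7.05
position: [443.5, -173.3, 156.4]
eef_rot: [0.23, 3.133, -0.0]
wrist_force: [0.1, -0.0, -2.2]
gripper_width: 35.5
grip_force: 60.2
[ 443.54822106 -173.3033747   156.42559475] [ 2.29802794e-01  3.13315994e+00 -1.20711618e-04] 35.511957249978074
```

View pics/r.png

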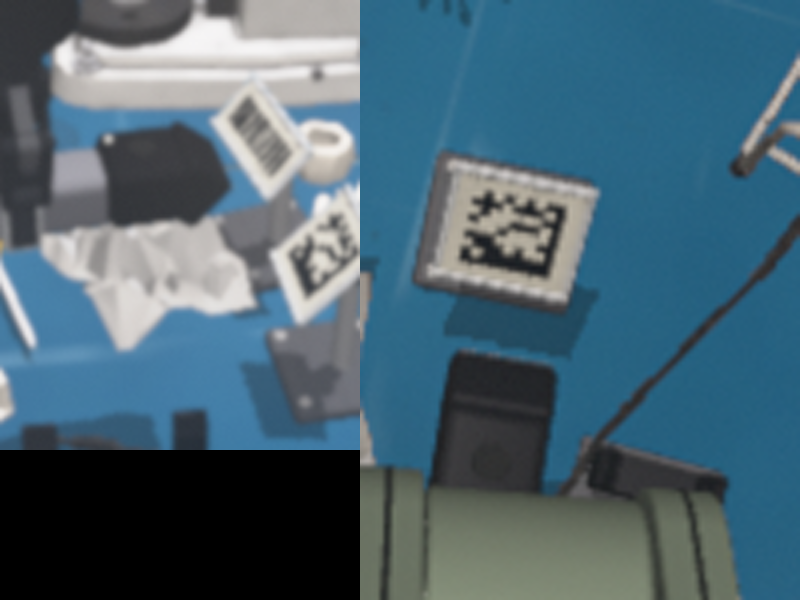

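```bash
python3 - <<'E'
from h import *
import pickle
o,d=pickle.load(open("cap3.pkl","rb"));T,S=d["top"],d["side"]
t=lambda a:(np.array(a)-[360,0])/4+[330,150]
s=lambda a:np.array(a)/3+[265,180]
q=21.5*np.array([[1,1,0],[1,-1,0],[-1,-1,0],[-1,1,0.]])
ut=t([[478,188],[566,206],[552,277],[462,260]])
p=fitcard([(T,q,ut),(S,q[[3]],s([[288,268]]))],[620,-200,100,-.1,.7]);print(p.cost,p.x,p.fun.round(1))
L=np.array([[103,0,22],[103,24,22],[103,-24,22],[45,24,30],[45,-24,30.]])
inv=lambda c,x:(c-x)
for v in([455.3,-176.8,-.147],[456,-174.5,-.147]):
    P=lev(*v,L,157.0)
    print("top",((proj(T,P)-[330,150])*4+[360,0]).round(0).tolist(),"side",((proj(S,P)-[265,180])*3).round(0).tolist())
E
```

```text
0.402129965296801 [ 6.23083095e+02 -2.02702637e+02  8.89346492e+01 -1.59205419e-01
  7.79780014e-01] [-0.3  0.2  0.6 -0.2 -0.3  0.  -0.1  0.2  0.3 -0. ]
top [[505.0, 358.0], [449.0, 349.0], [561.0, 368.0], [428.0, 484.0], [541.0, 503.0]] side [[221.0, 160.0], [210.0, 134.0], [233.0, 186.0], [108.0, 136.0], [127.0, 189.0]]
top [[500.0, 357.0], [444.0, 347.0], [555.0, 366.0], [422.0, 482.0], [535.0, 501.0]] side [[221.0, 157.0], [210.0, 132.0], [233.0, 183.0], [108.0, 133.0], [127.0, 186.0]]
```

```bash
python3 - <<'E'
from h import *
import pickle,cv2
d=pickle.load(open("cap0.pkl","rb"));T,S=d["top"],d["side"]
C=[]
for c,(x,y) in((T,(368,207)),(S,(374,266))):
    x0,y0=x-40,y-40
    im=c["color"][y0:y0+80,x0:x0+80]; im=cv2.resize(im,None,fx=4,fy=4,interpolation=cv2.INTER_CUBIC)
    # dark code: threshold inside card
    h=cv2.cvtColor(im,cv2.COLOR_RGB2HSV)
    for thr in(130,150,170):
        m=((h[...,2]>thr)&(h[...,1]<70)).astype(np.uint8)
        m=cv2.morphologyEx(m,cv2.MORPH_CLOSE,np.ones((9,9)))
        n,l,st,ce=cv2.connectedComponentsWithStats(m)
        k=min(range(1,n),key=lambda i:abs(ce[i]-160).sum() if st[i,4]>2000 else 1e9)
        cn=max(cv2.findContours((l==k).astype(np.uint8),0,2)[0],key=cv2.contourArea)
        H=cv2.convexHull(cn); qd=cv2.approxPolyN(H,4)[0] if hasattr(cv2,"approxPolyN") else cv2.boxPoints(cv2.minAreaRect(H))
        print(thr,st[k,4],cv2.contourArea(H),((qd/4)+[x0,y0]).round(1).tolist())
v=[621.6,-201.4,100.6,-.147,.748]
for h in(33,29,21.5):
    q=h*np.array([[1,1,0],[1,-1,0],[-1,-1,0],[-1,1,0.]])
    print(h,proj(T,card(v,q)).round(1).tolist(),proj(S,card(v,q)).round(1).tolist())
E
```

```text
130 12833 18010.0 [[390.0, 197.0], [381.8, 225.8], [346.2, 219.0], [352.0, 189.0]]
150 9733 17251.5 [[389.8, 197.5], [381.2, 225.5], [346.5, 218.5], [352.2, 189.2]]
170 5988 16194.5 [[388.5, 197.5], [380.8, 225.0], [347.2, 218.2], [352.8, 189.5]]
130 35036 47767.0 [[413.8, 226.0], [413.8, 245.2], [364.2, 293.8], [338.5, 226.0]]
150 31541 46907.0 [[413.8, 226.0], [413.8, 248.2], [364.2, 290.5], [338.5, 226.0]]
170 18070 29995.5 [[413.8, 247.5], [363.5, 290.5], [353.2, 259.2], [413.8, 210.0]]
33 [[353.5, 191.3], [389.5, 197.4], [382.7, 224.5], [348.2, 218.8]] [[380.1, 240.3], [392.7, 263.6], [365.4, 288.7], [354.5, 264.6]]
29 [[355.3, 193.4], [386.9, 198.7], [381.0, 222.6], [350.6, 217.5]] [[379.3, 243.2], [390.2, 263.7], [366.3, 285.6], [356.7, 264.5]]
21.5 [[358.8, 197.3], [382.0, 201.2], [377.8, 219.0], [355.1, 215.2]] [[377.6, 248.5], [385.6, 263.8], [368.0, 280.0], [360.8, 264.4]]
```

```bash
for i in 1 2; do echo '0 0 0 0 30
0 0 0 0 30
0 0 0 0 30
0 0 0 0 30
0 0 0 0 30
0 0 0 0 30
0 0 0 0 30
0 0 0 0 30
0 0 0 0 30
0 0 0 0 30
0 0 0 0 30
0 0 0 0 30' | python3 jog.py; done; echo '0 0 0 0 30
0 0 0 0 30
0 0 0 0 30
0 0 0 0 30
0 0 0 0 30
0 0 0 0 30' | python3 jog.py
```

```text
t: 8.35
position: [443.5, -172.8, 156.5]
eef_rot: [-0.23, -3.133, 0.0]
wrist_force: [0.2, -0.3, -1.3]
gripper_width: 35.2
grip_force: 60.2
t: 9.55
position: [443.5, -172.8, 156.5]
eef_rot: [-0.23, -3.133, 0.0]
wrist_force: [0.1, 0.1, -2.7]
gripper_width: 35.5
grip_force: 60.2
t: 10.15
position: [443.5, -172.8, 156.5]
eef_rot: [0.23, 3.133, -0.0]
wrist_force: [-0.3, -0.1, -2.1]
gripper_width: 35.3
grip_force: 60.2
```

Scaled: -16 mm is -0.32, -12 mm is -0.24, 0.036 rad / 4 = 0.009.

```bash
echo '0 0 0 0.005 30
0 0 0 0.009 30
0 0 0 0.0075 30
-0.08 -0.12 0 0 30
-0.18 -0.24 0 0 30
-0.24 -0.32 0 0 30
-0.24 -0.32 0 0 30
-0.24 -0.32 0 0 30
-0.16 -0.22 0 0 30
-0.084 -0.128 0 0 30
0 0 0 0 30
0 0 0 0 30' | python3 jog.py
```

```text
t: 11.35
position: [483.7, -267.6, 156.5]
eef_rot: [-0.364, -3.12, -0.0]
wrist_force: [0.3, 0.1, -2.1]
gripper_width: 35.5
grip_force: 60.2
```

Scaled: 25 mm is 0.5, 20 mm is 0.4.

```bash
echo '-0.006 -0.014 0.16 0 30
0 0 0.36 0 30
0 0 0.5 0 30
0 0 0.5 0 30
0 0 0.4 0 30
0 0 0.24 0 30
0 0 0.14 0 30
0 0 0.08 0 30
0 0 0.06 0 30
0 0 0 0 30' | python3 jog.py
```

```text
t: 12.35
position: [484.1, -268.9, 34.8]
eef_rot: [0.365, 3.12, -0.0]
wrist_force: [-1.1, -1.1, -1.4]
gripper_width: 35.3
grip_force: 60.2
```

Scaled: 1.5 mm is 0.03, 1 mm is 0.02.

```bash
echo '0 0.006 0.03 0 30
0 0 0.03 0 30
0 0 0.02 0 30
0 0 0.014 0 30
0 0 0.01 0 30
0 0 0 0 30
0 0 0 0 30' | python3 jog.py
```

```text
t: 13.05
position: [484.0, -268.6, 29.3]
eef_rot: [-0.365, -3.12, 0.0]
wrist_force: [-0.5, 0.6, -2.9]
gripper_width: 35.4
grip_force: 60.2
```

Scaled: 0.3 mm is 0.006.

```bash
echo '0 0 0.006 0 30
0 0 0 0 30
0 0 0.006 0 30
0 0 0 0 30' | python3 jog.py; echo '0 0 0.006 0 30
0 0 0 0 30
0 0 0 0 30' | python3 jog.py
```

```text
t: 13.45
position: [484.0, -268.5, 29.1]
eef_rot: [0.365, 3.12, -0.0]
wrist_force: [-3.0, 1.5, 8.7]
gripper_width: 35.2
grip_force: 61.7
t: 13.75
position: [484.0, -268.6, 29.1]
eef_rot: [0.365, 3.12, -0.001]
wrist_force: [-4.1, 2.0, 15.4]
gripper_width: 35.2
grip_force: 62.5
```

Seated. Ease back 0.4 mm of push and release slowly.

```bash
echo '0 0 -0.008 0 30
0 0 0 0 36
0 0 0 0 38
0 0 0 0 42
0 0 0 0 50
0 0 0 0 65
0 0 0 0 85
0 0 0 0 85
0 0 0 0 85
0 0 0 0 85' | python3 jog.py
```

```text
t: 14.75
position: [484.0, -268.5, 28.8]
eef_rot: [-0.365, -3.12, 0.0]
wrist_force: [-0.8, 0.3, -0.8]
gripper_width: 84.7
grip_force: 0.0
```

Scaled: -40 mm is -0.8, -30 mm is -0.6.

```bash
echo '0 0 -0.1 0 85
0 0 -0.3 0 85
0 0 -0.6 0 85
0 0 -0.8 0 85
0 0 -0.8 0 85
0 0 -0.8 0 85
0 0 -0.4 0 85
0 0 -0.16 0 85
0 0 0 0 85
0 0 0 0 85' | python3 jog.py && python3 - <<'E'
from rig import r, viewer, job
import cv2,pickle,numpy as np
d={n:viewer.capture(n) for n in("side","wrist")}
def crop(c,x0,y0,x1,y1,s):return cv2.resize(c["color"][y0:y1,x0:x1,::-1],None,fx=s,fy=s,interpolation=cv2.INTER_CUBIC)
z=np.zeros((600,800,3),np.uint8)
z[:525,:420]=crop(d["side"],262,205,402,380,3);z[:600,420:]=crop(d["wrist"],240,100,430,400,2)
cv2.imwrite("pics/f.png",z)
E
```

```text
t: 15.75
position: [483.7, -268.4, 225.9]
eef_rot: [-0.365, -3.119, -0.0]
wrist_force: [0.1, 1.1, 0.2]
gripper_width: 85.0
grip_force: 0.0
```

View pics/f.png

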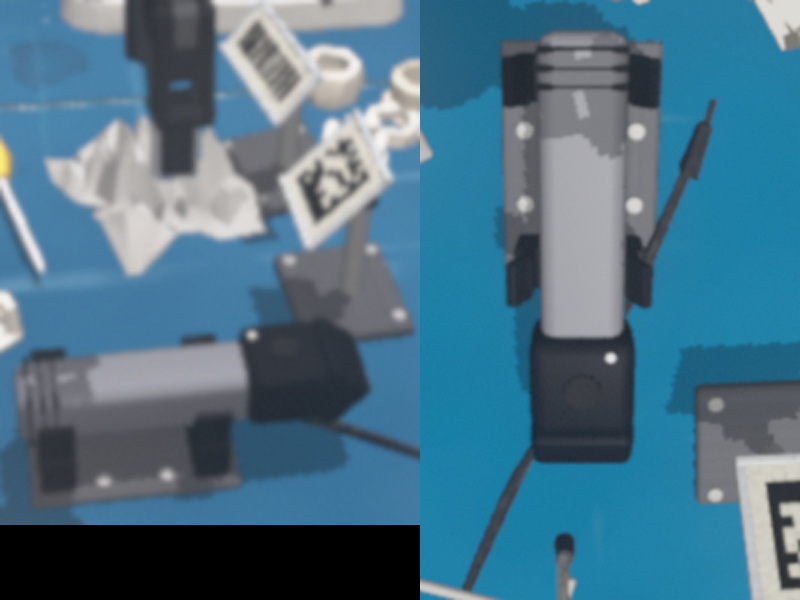

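The reader lies in its cradle as before (nose at about (370,385) in the crop against (369,385) originally), and the gripper is clear.

```bash
python3 -c "
from rig import r, viewer, job
print(job.job_done())"
```

```text
the job is handed in; nothing more can be done
None
```

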